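Close the hold-down flap on the ward records tray

ROBOT

A 6-joint arm with a two-finger parallel gripper is mounted at the origin on the work surface. World frame = base frame: x ahead of the robot, y to its left, z up, the work surface at z = 0. Lengths are in m, angles in degrees, forces in N, time in s.
With the tool pointing down it reaches from about 0.4 to 0.825 m from the base axis. Payload 7 kg.
Tool frame: the origin (TCP) lies between the finger pads; the fingertips stand 22 mm ahead of it and the grasp point (between the pads) lies 3 mm ahead of it; z points along the fingers, y is the line along which they close (so a half turn about z gives the same grasp; the last joint's range is limited). The gripper opens to 88 mm and grips with 3 to 60 N. Pads are 19 mm wide; open, the fingers measure 130 mm over their backs; the gripper's body (78 mm by 193 mm) begins 47 mm behind the grasp point.
Start: joints at [-54.483, 20.546, 0.682, 0, -70.136, -16.507], TCP at [0.22, -0.638, 0.249] pointing down, gripper open.
Joint ranges: [-176.03, 176.03], [-82.01, 121.73], [-58.28, 71.71], [-173.87, 95.51], [-174.79, -0.11], [-173.66, 173.66]. Speed limits (degrees/s): [136.94, 136.94, 172.46, 180, 180, 180].

INTERFACE

Orientations are given as [roll, pitch, yaw] about the fixed x, y, z axes, in that order (R = Rz(yaw) Ry(pitch) Rx(roll)).
In Python, from plant import ctrl gives the robot as it stands.
- The arm moves only by the tool apply_moves, never from a script. Its argument "targets" is a list of rows, each an object with "travel": the shift along the tool's x, y, z in mm, a list of three; "roll": the turn about the tool's z in degrees; "jaw": the finger opening in mm, from 0 to 87.6. In form: [{"travel": [tx, ty, tz], "roll": roll, "jaw": jaw}, ...]. A call has 1 to 10 rows; each row shifts and turns the commanded pose from where the row before left it, along the tool's axes as they then stand; what a row does not reach is not made up. A row lasts 1/10 s, in which the tool goes at most 50 mm and 8.59 degrees, less where a joint would pass 70% of its speed; a pose out of reach is approached as far as the arm can. A call with a gripper value outside its range is refused whole. The fingers move at their own pace and stop on an object; the grip force is fixed at half the most. Time passes only in rows, so rows that do not move let the fingers close. It gives the time, the measured TCP pose, the force, the opening and the grip force at its end, in the units of the state.
- ctrl.get_obs(): the state, without advancing time (a new reading comes with each control period).
- ctrl.snapshot(name): name is "scene" or "top"; returns the picture (384x512x3 uint8, red, green, blue); there is no depth.
- ctrl.calibration(name): a dict with "K" (3x3 intrinsics, pixels), "extrinsics" (4x4, takes a point from camera to world coordinates). Camera axes: x right, y down, z forward; pixel columns grow to the right and rows downward; lengths in m; the calibration is good to about 2 mm. A picture is of the moment at which its call begins. calibration takes no time and is no camera call.
- ctrl.close_job(): hands the job in; it is judged then, once.
The state is a dict: "clock": time; "joint_pos": joint angles; "qvel": joint speeds; "tau": joint torques, N m; "tool_pos": TCP position; "orientation": TCP orientation; "force": force on the tool from outside, world axes, zero at the start; "moment": the same for the moment, N m; "opening": finger opening in m; "gripper_force": force on a finger pad.
Only numpy, scipy, OpenCV 4.12 (cv2) and the standard library are available. Lean on these libraries where they do the work, as an engineer would, in place of code of your own. Each camera call takes 0.05 s, during which the arm holds its last target. There are 200 camera calls.

TASK

Close the yellow hold-down flap on the blue records tray: with your fingertips push it over from its outer side until it lies flat on the forms, then, keeping it pressed down (it springs up if let go), push on its black finger step to tuck its front edge under the steel lip as far as it will go. Then let go and move clear; the lip must keep the flap shut. Only push: do not pinch the flap or put a finger against its grey padded inner side, and do not shift, tip or lift anything else on the desk.

Things in the scene. Friction and masses are not known exactly. Their poses are not given: they have to be found in the camera images.
- tray: Blue records tray fixed to the desk, base 280 (x) x 190 (y) x 10 mm, with a stack of white forms (top 30 mm above desk). Origin: centre of its underside; z up. Flap hinge along tray x on the -y side, steel lip on the +y side: the flap folds and tucks towards tray +y. Two blue hinge cheeks at x = +-65, y = -57 mm: 14 (x) x 44 (y) mm, tops 46 mm above desk.
- hinge_line (a point): Middle of the flap's hinge pin: tray x = 0, y = -60 mm + joint tuck, 36 mm above the desk. The pin runs in slots and moves with the flap as it is tucked. Axes as the tray's.
- flap_edge (a point): Middle of the flap's free edge, mid-thickness, 108 mm from the pin. Flap: rigid yellow plate 90 mm wide (tray x), 4 mm thick, 2 to 108 mm from the pin, mid-plane through the pin, about 45 g. Its frame turns with it: y from hinge to free edge, z normal to the outer side (the top when shut; faces away from the lip when open).
- step_foot (a point): Foot of the black finger step on the flap's outer face, mid-width, 69 mm from the pin. The step is a wedge 76 mm wide (tray x): a 6 mm high face towards the hinge, to push against, sloping down to the plate 27 mm nearer the free edge. Between step and hinge the outer face is plain. Frame as flap_edge's.
- lip_edge (a point): Middle of the steel lip's front lower edge: tray x = 0, y = 54 mm, 40.5 mm above desk; axes as the tray's. Lip fixed, 120 mm wide (tray x), 4 mm thick, overhanging to tray y = 68 mm (wall below it there). The shut flap's top is 38 mm above desk: it goes under only if pressed flat (2.5 mm spare). At tuck 0 the edge is 6 mm short of the lip. Flap and lip collide.
- fold (a joint): Flap angle, rad: 0 flat and shut on its stop just above the forms, 1.57 upright; starts at 1.45 to 1.9. A light spring (0.05 N m/rad, rest at 1.7) with a little friction opens it again if let go untucked; folding takes about 1 to 2 N at 60 mm from the hinge.
- tuck (a joint): How far flap and hinge pin are pushed towards the lip (tray +y), m: 0 back, 0.016 fully forward at its stop (10 mm of the edge under the lip). Starts at 0 to 0.002. Needs about 3 N to slide and stays where left. If beyond about 0.006 before the flap is flat, the edge lands on top of the lip.
- pad: Thin grey fabric pad 80 x 70 x 3 mm on the inner (forms) side of the flap, from 23 to 93 mm from the hinge. Fingers must not press it. Frame as flap_edge's, origin on the hinge line.
- stamp: Bystander: rubber stamp, black 32 x 50 mm body and red top, 62 mm tall, standing on the tray's base plate at about tray x = -120 mm. Origin at the centre of its underside.
- marker: Bystander: white and blue marker pen, 135 mm long, 14 mm square section, lying along tray y on the base plate at about tray x = +120 mm. Origin near its centre, on its underside.
- jar: Bystander: sample jar with orange cap, 52 mm across, 60 mm tall, on the desk beyond the tray's lip side. Origin at the centre of its underside.
- stapler: Bystander: black and blue stapler, 130 x 36 mm, 60 mm tall, on the desk beside the tray's +x end. Origin at the centre of its underside.
- tape: Bystander: roll of clear tape lying flat, 84 mm across, 20 mm tall. Origin at the centre of its underside.
- sanitiser: Bystander: clear hand sanitiser bottle with blue cap, 64 mm across, 150 mm tall. Origin at the centre of its underside.
- mouse: Bystander: black cordless mouse, 62 x 105 mm, 36 mm tall. Origin at the centre of its underside.

How it is judged (in metres and radians):
On the way, in this order (a step that is already met when the one before it is completed fails the run):
1. the flap is folded over, down to the forms (value of joint fold below 0.15 rad), for 0.1 s.
2. its edge is tucked under the lip (value of joint fold below 0.06 rad and value of joint tuck above 0.012 m), for 0.2 s.
At the end, for the whole second after the job is handed in: The flap is shut (fold below 0.06 rad) and at rest, pushed at least 12 mm forward so that at least 5 mm of its front edge lies beneath the lip, and it stays so by itself (all of step 2 and velocity of joint fold between -0.05 and 0.05 rad/s and y of flap_edge in the frame of lip_edge above 0.005 m and z of flap_edge in the frame of lip_edge below 0 m); the robot touches nothing.
It fails at once if a finger presses the padded inner side of the flap (pinching it or reaching behind it) (contact force between the fingers and pad above 0.5 N).
It fails at once if a bystander is shifted or lifted by more than 20 mm (distance of any of stamp, marker, jar, stapler, tape, sanitiser, mouse from where it was at the start of the episode above 0.02 m).
It fails at once if a standing bystander is tipped (angle between any of stamp, jar, sanitiser's own z axis and vertical above 0.4 rad).
It also fails if it takes over 45 s, if anything falls off the work surface, if the arm or the gripper's body presses on something with over 40 N, if the wrist force passes 120 N, or if a joint passes its speed limit or range.

## Working session

There is one attempt and no reset: what is moved stays moved. The work goes in short steps, Python scripts to look and compute and a tool call to move; the robot and the scene stay as the last step left them, time stands still between calls to the robot, and variables do not carry over. Pictures are saved under pics/ and viewed, at most 10 in all, crops included, and the job is handed in when it is done.

Besides the shell and the picture viewer there is one more tool, called after "Emit:" in YAML: its name, and indented under it one key for each argument. apply_moves: Moves the arm, as the interface text tells. Its arguments: {"type":"object","properties":{"targets":{"type":"array","items":{"type":"object","properties":{"travel":{"type":"array","items":{"type":"number"}},"roll":{"type":"number"},"jaw":{"type":"number"}}}}},"required":["targets"]}

```bash
mkdir -p pics
python3 - <<'E'
from plant import ctrl
import cv2,numpy as np
for n in("scene","top"):
    cv2.imwrite(f"pics/{n}0.png",ctrl.snapshot(n)[:,:,::-1]); c=ctrl.calibration(n); print(n,np.round(c["K"],1).tolist(),np.round(c["extrinsics"],3).tolist())
o=ctrl.get_obs();print(o)
E
```

```text
scene [[450.0, 0.0, 261.9], [0.0, 450.0, 193.0], [0.0, 0.0, 1.0]] [[-0.074, 0.765, -0.639, 1.495], [0.997, 0.067, -0.036, 0.041], [0.015, -0.64, -0.768, 1.217], [0.0, 0.0, 0.0, 1.0]]
top [[494.1, 0.0, 262.6], [0.0, 494.1, 188.5], [0.0, 0.0, 1.0]] [[0.074, -0.975, 0.211, 0.214], [-0.997, -0.073, 0.013, -0.023], [0.003, -0.211, -0.977, 1.677], [0.0, 0.0, 0.0, 1.0]]
{'clock': 0.1, 'joint_pos': array([-5.44829952e+01,  2.05872949e+01,  6.38492164e-01, -1.69156521e-02,
       -7.01354651e+01, -1.65057726e+01]), 'qvel': array([-0.00069208, -0.14170772,  0.09022166,  0.05502872, -0.0354998 ,
       -0.06951428]), 'tau': array([-2.38915563e-03, -5.84163594e+01,  2.93747342e+01,  7.01539546e+00,
        1.01643577e-02, -4.66920676e-05]), 'tool_pos': array([ 0.2197113 , -0.6378124 ,  0.24771531]), 'orientation': array([ 1.79914686e+02, -8.69627256e-03, -1.60994521e+02]), 'force': array([-0.19324595, -0.54871939, -0.39027385]), 'moment': array([-0.03868422,  0.0270082 , -0.03364695]), 'gripper_force': 0.0, 'opening': 0.08783877178706632}
```

View pics/scene0.png

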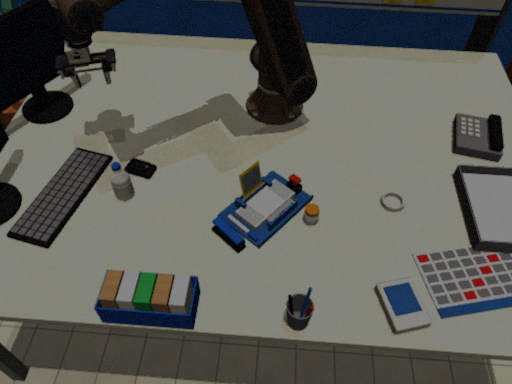

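View pics/top0.png

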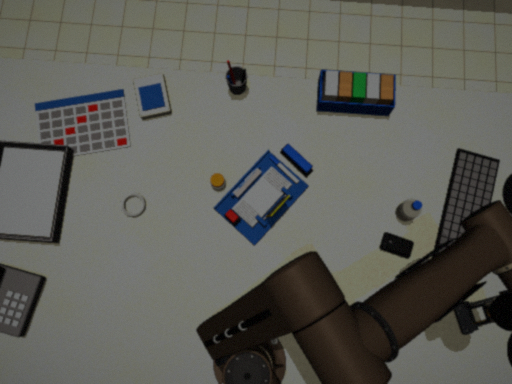

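The scene view shows the tray at about (262,208), with the flap standing at (250,180). In the top view the tray is at (262,197), the stamp at (233,216), the flap at (279,206), the jar at (217,181) and the stapler at (297,159). Next I'll measure the tray corners and the flap.

```bash
cat > h.py <<'E'
from plant import ctrl
import cv2,numpy as np
def ray(n,uv):
    c=ctrl.calibration(n);K,E=np.array(c["K"]),np.array(c["extrinsics"])
    return E[:3,3],E[:3,:3]@np.linalg.solve(K,np.array([uv[0],uv[1],1.]))
def onz(n,uv,z):
    o,d=ray(n,uv);return o+d*(z-o[2])/d[2]
def proj(n,p):
    c=ctrl.calibration(n);K,E=np.array(c["K"]),np.array(c["extrinsics"])
    q=K@(E[:3,:3].T@(np.asarray(p,float)-E[:3,3]));return q[:2]/q[2]
def hsv(im): return cv2.cvtColor(im,cv2.COLOR_RGB2HSV)
E
python3 - <<'E'
from h import *
for n,box in(("top",(205,145,315,250)),("scene",(205,155,325,255))):
    im=cv2.cvtColor(cv2.imread(f"pics/{n}0.png"),cv2.COLOR_BGR2RGB);x0,y0,x1,y1=box
    H=hsv(im); m=cv2.inRange(H,(100,130,50),(125,255,255)); w=np.zeros_like(m);w[y0:y1,x0:x1]=m[y0:y1,x0:x1]
    cs,_=cv2.findContours(w,0,2);
    for c in sorted(cs,key=cv2.contourArea)[-3:]:
        r=cv2.minAreaRect(cv2.convexHull(c)); b=cv2.boxPoints(r); print(n,cv2.contourArea(c),np.round(b,1).tolist())
        P=np.array([onz(n,p,.01)[:2] for p in b]);print(np.round(P,3).tolist(),np.linalg.norm(np.diff(P,axis=0),axis=1))
        hl=cv2.approxPolyDP(cv2.convexHull(c),3,True)[:,0];print([(p.tolist(),np.round(onz(n,p,.01)[:2],3).tolist()) for p in hl])
    y=cv2.inRange(H,(20,120,60),(35,255,255));w=np.zeros_like(y);w[y0:y1,x0:x1]=y[y0:y1,x0:x1]
    cs,_=cv2.findContours(w,0,2)
    for c in cs:
        if cv2.contourArea(c)>10: print("yel",cv2.contourArea(c),cv2.approxPolyDP(c,1.5,True)[:,0].tolist())
    s=cv2.resize(im[y0:y1,x0:x1],None,fx=6 if n=="top" else 5.5,fy=5.5,interpolation=2)[:,:,::-1];cv2.imwrite(f"pics/{n}c.png",cv2.convertScaleAbs(s,alpha=1.6))
    print(s.shape)
E
```

```text
top 258.0 [[281.70001220703125, 149.5], [287.5, 143.10000610351562], [312.1000061035156, 165.8000030517578], [306.20001220703125, 172.1999969482422]]
[[0.719, -0.057], [0.743, -0.075], [0.667, -0.166], [0.643, -0.147]] [0.03108074 0.11842153 0.03076159]
[([286, 145], [0.736, -0.071]), ([311, 165], [0.67, -0.162]), ([307, 171], [0.647, -0.15]), ([283, 150], [0.717, -0.061])]
top 474.5 [[234.10000610351562, 226.60000610351562], [254.0, 204.60000610351562], [274.0, 222.60000610351562], [254.10000610351562, 244.60000610351562]]
[[0.435, 0.086], [0.515, 0.025], [0.458, -0.048], [0.379, 0.014]] [0.10142097 0.09233581 0.10064116]
[([270, 219], [0.47, -0.033]), ([273, 223], [0.457, -0.044]), ([254, 244], [0.381, 0.015]), ([235, 227], [0.433, 0.083]), ([241, 219], [0.462, 0.065])]
top 1269.0 [[213.3000030517578, 207.5], [268.6000061035156, 148.8000030517578], [308.1000061035156, 185.89999389648438], [252.8000030517578, 244.60000610351562]]
[[0.495, 0.163], [0.718, -0.011], [0.595, -0.156], [0.378, 0.018]] [0.28251458 0.19067777 0.27793797]
[([307, 185], [0.598, -0.152]), ([283, 210], [0.504, 
[... 722 characters left out ...]
.416, -0.021]), ([274, 172], [0.388, 0.021]), ([287, 181], [0.427, 0.07]), ([269, 184], [0.447, 0.007])]
scene 1337.5 [[211.60000610351562, 220.39999389648438], [279.5, 159.6999969482422], [312.70001220703125, 196.8000030517578], [244.8000030517578, 257.6000061035156]]
[[0.623, -0.173], [0.324, 0.038], [0.493, 0.162], [0.757, -0.049]] [0.36612707 0.20940589 0.33786723]
[([312, 196], [0.489, 0.159]), ([257, 245], [0.707, -0.015]), ([235, 243], [0.705, -0.085]), ([213, 222], [0.629, -0.167]), ([241, 196], [0.511, -0.087]), ([301, 191], [0.47, 0.121])]
yel 112.0 [[257, 161], [239, 175], [244, 197], [261, 184], [260, 182], [245, 194], [241, 182], [241, 177], [255, 165], [258, 165]]
(550, 660, 3)
```

View pics/topc.png

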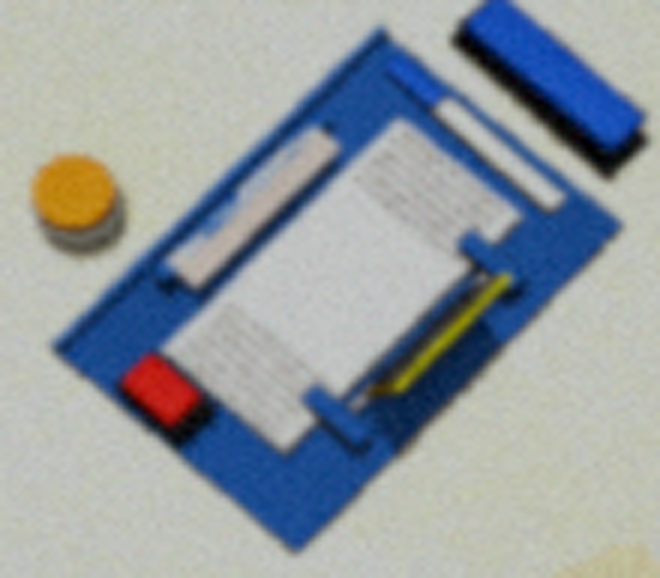

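View pics/scenec.png

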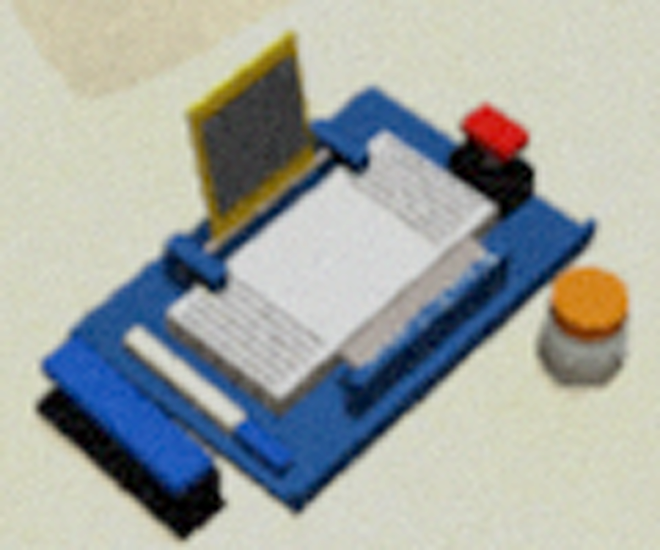

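The top crop shows the tray corners at about (254,245), (214,208), (269,150) and (308,185), with the lip on the jar side. Both views show the flap upright at the opposite side, grey pad facing the lip. I'll triangulate the flap's edge and compute the tool target.

```bash
cat >> h.py <<'E'
C=np.array([.5465,.0035]);A=np.radians(-38.3)
X=np.array([np.cos(A),np.sin(A)]);Y=np.array([-np.sin(A),np.cos(A)])
def w(x,y,z=0): return np.r_[C+X*x+Y*y,z]
def t(p): p=np.asarray(p);return np.r_[X@(p[:2]-C),Y@(p[:2]-C),p[2]]
def tri(a,b):
    o1,d1=ray("top",a);o2,d2=ray("scene",b)
    s=np.linalg.lstsq(np.c_[d1,-d2],o2-o1,rcond=None)[0];p,q=o1+s[0]*d1,o2+s[1]*d2
    return (p+q)/2,np.linalg.norm(p-q)
E
python3 - <<'E'
from h import *
print("edge -x end",*[np.round(v,4) for v in (lambda r:(t(r[0]),r[1]))(tri((271,215.5),(257.5,161)))])
print("edge +x end",*[np.round(v,4) for v in (lambda r:(t(r[0]),r[1]))(tri((289.5,195),(239,175)))])
for n in("top","scene"):
    print(n,"lip ends",proj(n,w(-.06,.054,.0445)),proj(n,w(.06,.054,.0445)),"cheeks",proj(n,w(-.065,-.057,.046)),proj(n,w(.065,-.057,.046)),"corners",[proj(n,w(x,y,.01)).round(1).tolist() for x,y in((-.14,-.095),(.14,-.095),(.14,.095),(-.14,.095))])
g=w(0,-.13,.12);o=ctrl.get_obs();print(g,o["tool_pos"],o["orientation"])
a=np.radians(o["orientation"][2]);d=g-o["tool_pos"];print("tool xyz mm",1e3*np.array([d[0]*np.cos(a)+d[1]*np.sin(a),d[0]*np.sin(a)-d[1]*np.cos(a),-d[2]]))
print("sanit",onz("top",(412,203),.15),"mouse",onz("top",(397,245),.03))
E
```

```text
edge -x end [-0.0434 -0.0826  0.1386] 0.0006
edge +x end [ 0.0447 -0.0818  0.1409] 0.0004
top lip ends [237.07944668 196.36774903] [261.18507409 170.93470065] cheeks [260.32408698 219.46726873] [286.40906482 191.36101687] corners [[253.6, 244.9], [308.6, 185.2], [268.0, 149.4], [212.8, 207.3]]
scene lip ends [290.29191896 197.98764225] [266.34191987 218.91429544] cheeks [266.85232531 179.91300637] [240.68611694 201.17419923] corners [[272.7, 169.9], [217.1, 214.6], [258.7, 247.3], [313.6, 197.5]]
[ 0.46592873 -0.09852093  0.12      ] [ 0.2197113  -0.6378124   0.24771531] [ 1.79914686e+02 -8.69627256e-03 -1.60994521e+02]
tool xyz mm [-408.42037049  429.71049321  127.71530716]
sanit [ 0.53215232 -0.47408472  0.15      ] mouse [ 0.41092238 -0.46117329  0.03      ]
```

Emit:
apply_moves:
  targets:
    - {"travel": [-29,31,0],"roll": 0,"jaw": 0}
    - {"travel": [-29,31,0],"roll": 0,"jaw": 0}
    - {"travel": [-29,31,0],"roll": 0,"jaw": 0}
    - {"travel": [-29,31,0],"roll": 0,"jaw": 0}
    - {"travel": [-29,31,0],"roll": 0,"jaw": 0}
    - {"travel": [-29,31,0],"roll": 0,"jaw": 0}
    - {"travel": [-29,31,0],"roll": 0,"jaw": 0}
    - {"travel": [-29,31,0],"roll": 0,"jaw": 0}
    - {"travel": [-29,31,0],"roll": 0,"jaw": 0}
    - {"travel": [-29,31,0],"roll": 0,"jaw": 0}

```text
clock: 1.1
tool_pos: [0.3932, -0.2489, 0.2485]
orientation: [180.0, 0.0, -161.0]
force: [0.5, -0.6, -0.8]
opening: 0.0133
gripper_force: 0.0
```

Emit:
apply_moves:
  targets:
    - {"travel": [-29,31,0],"roll": 0,"jaw": 0}
    - {"travel": [-29,31,0],"roll": 0,"jaw": 0}
    - {"travel": [-29,30,0],"roll": 0,"jaw": 0}
    - {"travel": [-31,27,0],"roll": 0,"jaw": 0}
    - {"travel": [0,0,0],"roll": -8.2,"jaw": 0}
    - {"travel": [0,0,0],"roll": -8.2,"jaw": 0}
    - {"travel": [0,0,0],"roll": -8.2,"jaw": 0}
    - {"travel": [0,0,0],"roll": -8.1,"jaw": 0}
    - {"travel": [0,0,0],"roll": 0,"jaw": 0}
    - {"travel": [0,0,0],"roll": 0,"jaw": 0}

```text
clock: 2.1
tool_pos: [0.4657, -0.0997, 0.2484]
orientation: [180.0, -0.0, -128.5]
force: [0.3, 0.0, -0.1]
opening: 0.0008
gripper_force: 0.0
```

```bash
cat >> h.py <<'E'
def st():
    o=ctrl.get_obs();print("clock",o["clock"],"tray TCP mm",(1e3*t(o["tool_pos"])).round(1),"rpy",o["orientation"].round(2),"F tray",(X@o["force"][:2]).round(2),(Y@o["force"][:2]).round(2),o["force"][2].round(2),"open",round(o["opening"],4))
E
python3 -c "
from h import *
st()"
```

```text
clock 2.1 tray TCP mm [   0.5 -131.   248.4] rpy [ 1.7998e+02 -1.0000e-02 -1.2854e+02] F tray 0.24 0.25 -0.12 open 0.0008
```

Emit:
apply_moves:
  targets:
    - {"travel": [0,0,42],"roll": 0,"jaw": 0}
    - {"travel": [0,0,42],"roll": 0,"jaw": 0}
    - {"travel": [0,0,42],"roll": 0,"jaw": 0}
    - {"travel": [0,0,0],"roll": 0,"jaw": 0}
    - {"travel": [-14,0,0],"roll": 0,"jaw": 0}
    - {"travel": [-10,0,0],"roll": 0,"jaw": 0}
    - {"travel": [0,0,0],"roll": 0,"jaw": 0}

```text
clock: 2.8
tool_pos: [0.4833, -0.0796, 0.1246]
orientation: [-179.8, 0.2, -128.2]
force: [0.4, -0.6, 0.6]
opening: 0.0007
gripper_force: 0.0
```

```bash
python3 -c "
from h import *
st()
im=ctrl.snapshot('scene')[145:260,190:330];cv2.imwrite('pics/s1.png',cv2.convertScaleAbs(cv2.resize(im,None,fx=5,fy=5,interpolation=2)[:,:,::-1],alpha=1.6))
th=np.radians([95,90,80,70,60,50,40,30,20,12,6,0]);d=58
for a in th: print(np.degrees(a).round(),'TCP y',round(-60+d*np.cos(a)-2*np.sin(a)-9.5,1),'z',round(36+d*np.sin(a)+2*np.cos(a)+22,1))
"
```

```text
clock 2.8 tray TCP mm [   1.9 -104.4  124.6] rpy [-1.7984e+02  1.6000e-01 -1.2825e+02] F tray 0.63 -0.22 0.63 open 0.0007
95.0 TCP y -76.5 z 115.6
90.0 TCP y -71.5 z 116.0
80.0 TCP y -61.4 z 115.5
70.0 TCP y -51.5 z 113.2
60.0 TCP y -42.2 z 109.2
50.0 TCP y -33.8 z 103.7
40.0 TCP y -26.4 z 96.8
30.0 TCP y -20.3 z 88.7
20.0 TCP y -15.7 z 79.7
12.0 TCP y -13.2 z 72.0
6.0 TCP y -12.0 z 66.1
0.0 TCP y -11.5 z 60.0
```

View pics/s1.png

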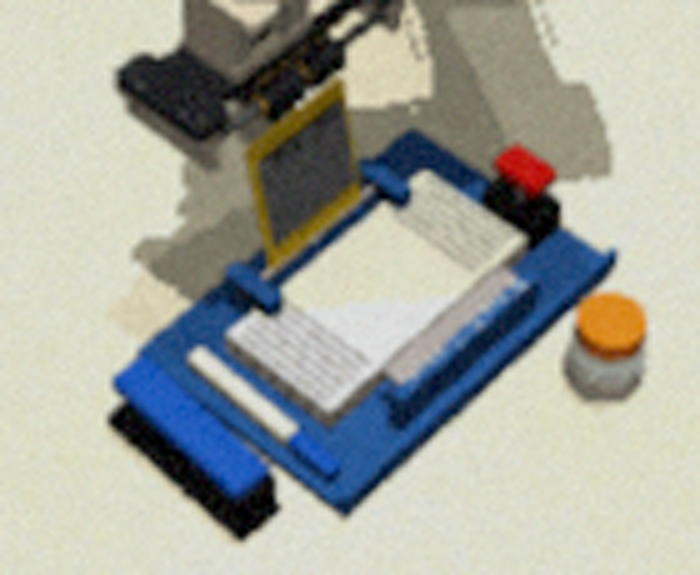

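The finger is behind the flap's outer face, well centred, and nothing is touched. I'll push through upright now.

Emit:
apply_moves:
  targets:
    - {"travel": [-10,0,2],"roll": 0,"jaw": 0}
    - {"travel": [-8,0,2],"roll": 0,"jaw": 0}
    - {"travel": [-8,0,2],"roll": 0,"jaw": 0}
    - {"travel": [-8,0,1],"roll": 0,"jaw": 0}
    - {"travel": [-8,0,0],"roll": 0,"jaw": 0}
    - {"travel": [-6,0,1],"roll": 0,"jaw": 0}
    - {"travel": [-5,0,1],"roll": 0,"jaw": 0}
    - {"travel": [0,0,0],"roll": 0,"jaw": 0}

```text
clock: 3.65
tool_pos: [0.5139, -0.0387, 0.1133]
orientation: [180.0, -0.0, -128.3]
force: [-0.9, 0.1, 1.1]
opening: 0.0002
gripper_force: 0.0
```

```bash
python3 -c "
from h import *
st()"
```

```text
clock 3.65 tray TCP mm [  0.6 -53.3 113.3] rpy [ 180.     -0.   -128.26] F tray -0.74 -0.45 1.15 open 0.0002
```

Emit:
apply_moves:
  targets:
    - {"travel": [-5,0,2],"roll": 0,"jaw": 0}
    - {"travel": [-6,0,2.5],"roll": 0,"jaw": 0}
    - {"travel": [-4,0,2.5],"roll": 0,"jaw": 0}
    - {"travel": [-4,0,3],"roll": 0,"jaw": 0}
    - {"travel": [-4,0,3],"roll": 0,"jaw": 0}
    - {"travel": [-4,0,4],"roll": 0,"jaw": 0}
    - {"travel": [-3,0,4],"roll": 0,"jaw": 0}
    - {"travel": [-3,0,4],"roll": 0,"jaw": 0}
    - {"travel": [0,0,0],"roll": 0,"jaw": 0}

```text
clock: 4.55
tool_pos: [0.534, -0.0131, 0.0879]
orientation: [180.0, -0.0, -128.3]
force: [0.4, -0.5, 0.5]
opening: 0.0007
gripper_force: 0.1
```

```bash
python3 -c "
from h import *
st()
im=ctrl.snapshot('scene')[145:260,190:330];cv2.imwrite('pics/s2.png',cv2.convertScaleAbs(cv2.resize(im,None,fx=5,fy=5,interpolation=2)[:,:,::-1],alpha=1.6))"
```

```text
clock 4.55 tray TCP mm [  0.5 -20.8  87.9] rpy [ 1.7998e+02 -3.0000e-02 -1.2828e+02] F tray 0.66 -0.13 0.51 open 0.0007
```

View pics/s2.png

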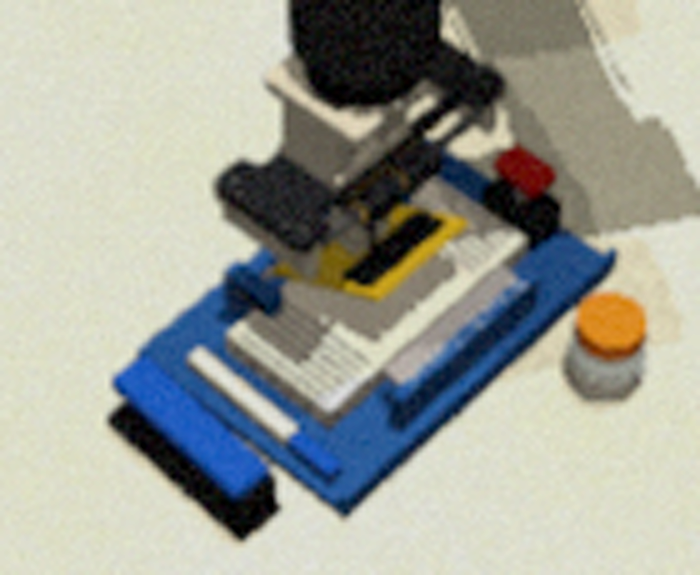

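The flap is at about 30°, its outer side and black step visible with the finger on the hinge side of the step. I'll carry on down to flat.

Emit:
apply_moves:
  targets:
    - {"travel": [-2.5,0,4.5],"roll": 0,"jaw": 0}
    - {"travel": [-2,0,4.5],"roll": 0,"jaw": 0}
    - {"travel": [-1.5,0,4],"roll": 0,"jaw": 0}
    - {"travel": [-1,0,4],"roll": 0,"jaw": 0}
    - {"travel": [-0.5,0,4],"roll": 0,"jaw": 0}
    - {"travel": [-0.5,0,4],"roll": 0,"jaw": 0}
    - {"travel": [0,0,3],"roll": 0,"jaw": 0}
    - {"travel": [0,0,0],"roll": 0,"jaw": 0}
    - {"travel": [0,0,0],"roll": 0,"jaw": 0}

```text
clock: 5.5
tool_pos: [0.539, -0.0071, 0.0606]
orientation: [-180.0, 0.0, -128.3]
force: [0.3, 0.2, 0.8]
opening: 0.0007
gripper_force: 0.3
```

```bash
python3 -c "
from h import *
st()"
```

```text
clock 5.5 tray TCP mm [  0.7 -12.9  60.6] rpy [-180.      0.   -128.29] F tray 0.08 0.34 0.82 open 0.0007
```

Emit:
apply_moves:
  targets:
    - {"travel": [0,0,0.7],"roll": 0,"jaw": 0}
    - {"travel": [0,0,0.5],"roll": 0,"jaw": 0}
    - {"travel": [0,0,0],"roll": 0,"jaw": 0}

```text
clock: 5.8
tool_pos: [0.5391, -0.0071, 0.06]
orientation: [-180.0, 0.0, -128.3]
force: [-1.5, 0.2, 6.8]
opening: 0.0005
gripper_force: 3.4
```

Emit:
apply_moves:
  targets:
    - {"travel": [-3,0,0],"roll": 0,"jaw": 0}
    - {"travel": [-3,0,0],"roll": 0,"jaw": 0}
    - {"travel": [-3,0,0],"roll": 0,"jaw": 0}
    - {"travel": [-2,0,0],"roll": 0,"jaw": 0}
    - {"travel": [0,0,0],"roll": 0,"jaw": 0}

```text
clock: 6.3
tool_pos: [0.5456, 0.0013, 0.0599]
orientation: [-180.0, -0.0, -128.3]
force: [-1.8, -0.4, 7.6]
opening: 0.0005
gripper_force: 3.9
```

```bash
python3 -c "
from h import *
st()"
```

```text
clock 6.3 tray TCP mm [ 0.7 -2.3 59.9] rpy [-1.7999e+02 -3.0000e-02 -1.2828e+02] F tray -1.21 -1.45 7.6 open 0.0005
```

Sliding friction is low and the flap is still pressed flat. I'll keep pushing against the step.

Emit:
apply_moves:
  targets:
    - {"travel": [-2,0,0],"roll": 0,"jaw": 0}
    - {"travel": [-2,0,0],"roll": 0,"jaw": 0}
    - {"travel": [-2,0,0],"roll": 0,"jaw": 0}
    - {"travel": [-2,0,0],"roll": 0,"jaw": 0}
    - {"travel": [-2,0,0],"roll": 0,"jaw": 0}
    - {"travel": [0,0,0],"roll": 0,"jaw": 0}

```text
clock: 6.9
tool_pos: [0.551, 0.0084, 0.0598]
orientation: [180.0, -0.1, -128.3]
force: [-2.7, -3.9, 8.4]
opening: 0.0
gripper_force: 4.5
```

```bash
python3 -c "
from h import *
st()"
```

```text
clock 6.9 tray TCP mm [ 0.5  6.6 59.8] rpy [ 1.7997e+02 -1.4000e-01 -1.2829e+02] F tray 0.27 -4.71 8.39 open 0.0
```

Emit:
apply_moves:
  targets:
    - {"travel": [-2,0,0],"roll": 0,"jaw": 0}
    - {"travel": [-2,0,0],"roll": 0,"jaw": 0}
    - {"travel": [-2,0,0],"roll": 0,"jaw": 0}
    - {"travel": [-1.5,0,0],"roll": 0,"jaw": 0}
    - {"travel": [0,0,0],"roll": 0,"jaw": 0}

```text
clock: 7.4
tool_pos: [0.5548, 0.0134, 0.0596]
orientation: [179.9, -0.3, -128.3]
force: [-3.9, -7.9, 9.6]
opening: 0.0003
gripper_force: 6.9
```

```bash
python3 -c "
from h import *
st()"
```

```text
clock 7.4 tray TCP mm [ 0.4 12.9 59.6] rpy [ 179.93   -0.25 -128.3 ] F tray 1.8 -8.65 9.56 open 0.0003
```

Emit:
apply_moves:
  targets:
    - {"travel": [-1.5,0,0],"roll": 0,"jaw": 0}
    - {"travel": [-1.5,0,0],"roll": 0,"jaw": 0}
    - {"travel": [-1,0,0],"roll": 0,"jaw": 0}
    - {"travel": [0,0,0],"roll": 0,"jaw": 0}

```text
clock: 7.8
tool_pos: [0.5549, 0.014, 0.0592]
orientation: [179.8, -0.6, -128.3]
force: [-8.0, -18.8, 14.0]
opening: 0.0006
gripper_force: 12.8
```

```bash
python3 -c "
from h import *
st()"
```

```text
clock 7.8 tray TCP mm [ 0.1 13.4 59.2] rpy [ 179.82   -0.58 -128.33] F tray 5.34 -19.71 13.98 open 0.0006
```

The force has risen to a hard stop, 2 mm from the predicted full-tuck position. I'll check by picture before releasing.

```bash
python3 -c "
from h import *
im=ctrl.snapshot('scene')[165:245,210:320];cv2.imwrite('pics/s3.png',cv2.convertScaleAbs(cv2.resize(im,None,fx=7,fy=7,interpolation=2)[:,:,::-1],alpha=1.6))"
```

```text
(no output)
```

View pics/s3.png

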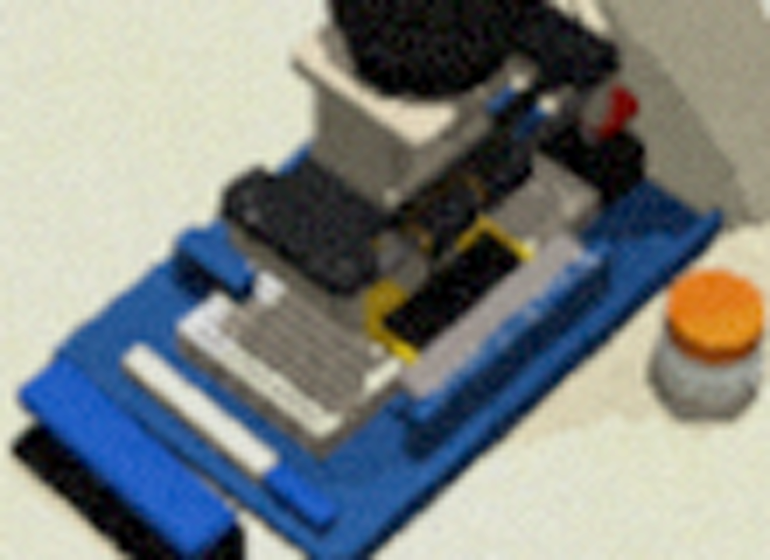

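The edge is under the lip. I'll take off the forward load without dragging, then lift straight up.

Emit:
apply_moves:
  targets:
    - {"travel": [2,0,-0.5],"roll": 0,"jaw": 0}
    - {"travel": [1.5,0,-0.5],"roll": 0,"jaw": 0}
    - {"travel": [0,0,-1],"roll": 0,"jaw": 0}
    - {"travel": [0.5,0,-2],"roll": 0,"jaw": 0}
    - {"travel": [0,0,-10],"roll": 0,"jaw": 0}
    - {"travel": [0,0,-30],"roll": 0,"jaw": 0}
    - {"travel": [0,0,-40],"roll": 0,"jaw": 0}
    - {"travel": [20,0,-40],"roll": 0,"jaw": 0}
    - {"travel": [40,0,-20],"roll": 0,"jaw": 0}
    - {"travel": [40,0,0],"roll": 0,"jaw": 0}

```text
clock: 8.85
tool_pos: [0.496, -0.0632, 0.2074]
orientation: [-179.7, 0.3, -128.2]
force: [0.5, -0.2, -0.1]
opening: 0.0
gripper_force: 0.0
```

Emit:
apply_moves:
  targets:
    - {"travel": [40,0,0],"roll": 0,"jaw": 0}
    - {"travel": [20,0,0],"roll": 0,"jaw": 0}
    - {"travel": [0,0,0],"roll": 0,"jaw": 0}

```text
clock: 9.15
tool_pos: [0.4561, -0.1116, 0.2042]
orientation: [-180.0, 0.1, -128.4]
force: [0.7, 0.1, 0.3]
opening: 0.0001
gripper_force: 0.0
```

```bash
python3 -c "
from h import *
st()
a=ctrl.snapshot('scene')[165:245,210:320];b=ctrl.snapshot('top')[150:230,205:315]
cv2.imwrite('pics/s4.png',cv2.convertScaleAbs(cv2.resize(np.vstack([a,b]),None,fx=3.7,fy=3.7,interpolation=2)[:,:,::-1],alpha=1.6))
# step foot expected at tuck 16 vs 12, top picture
for k in(.012,.016): print(k,[proj(n,w(0,-.06+k+.069,.041)).round(1).tolist() for n in('scene','top')])"
```

```text
clock 9.15 tray TCP mm [   0.4 -146.4  204.2] rpy [-1.7996e+02  6.0000e-02 -1.2840e+02] F tray 0.46 0.49 0.3 open 0.0001
0.012 [[271.1, 203.5], [256.4, 190.2]]
0.016 [[272.0, 204.2], [255.5, 189.5]]
```

View pics/s4.png

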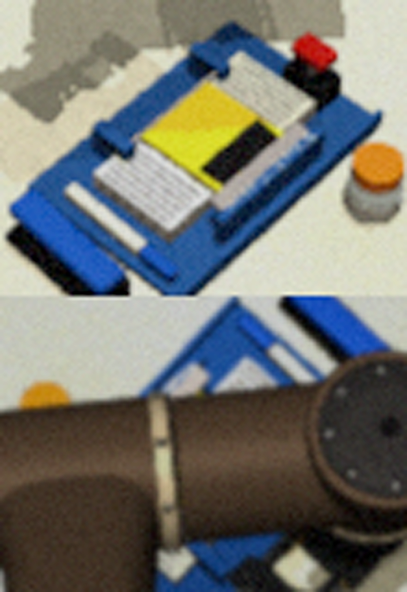

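The flap stays flat and shut with its step right up against the lip, and the gripper is clear. I'll hand it in.

```bash
python3 -c "
from plant import ctrl
print(ctrl.close_job())"
```

```text
the job is handed in; nothing more can be done
None
```

The flap is shut, with its front edge tucked under the steel lip up to a hard stop. It stayed flat after I let go, nothing else looked disturbed in the pictures, and I handed the job in with the gripper clear at about 9 s; no verdict came back.

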